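Load the drying cabinet and start it

TASK

Stand the turned wooden egg cup upright in the open drawer of the drying cabinet, without tipping it over, and push the drawer fully shut. Only then start the cabinet: twist the start knob on its top clockwise (seen from above), against its spring, all the way to its stop, hold it there for a moment and let go so that it springs back. Leave the candlestick, jar, brush and grey bin where they are.

Things in the scene. Friction and masses are not known exactly. Their poses are not given: they have to be found in the camera images.
- egg_cup: Loose egg cup turned from brown wood, 72 mm tall, about 60 g, upright on the bench left or right of the open drawer; the candlestick is on the other side. Foot 46 mm wide, stem 18 mm (16 to 28 mm up), round bowl with open top, 45 to 48 mm wide from 45 to 72 mm up (grip there, 55 mm up). Origin: centre of its underside; z up along its axis.
- candlestick: Loose bystander: solid candlestick turned from the same wood, 128 mm tall, foot 70 mm in diameter, slender stem, 44 mm wide top. Origin: centre of its underside, z up. Leave it alone.
- finish_jar: Loose bystander: amber glass jar with a steel lid, 64 mm in diameter, 90 mm tall, on the bench left of the cabinet. Origin: centre of its underside.
- brush: Loose bystander: brush, 200 mm long, 20 mm thick, lying on the bench right of the cabinet, roughly along y. Origin near the middle of its underside; x along its length.
- parts_bin: Loose bystander: open grey plastic bin, 120 x 160 x 60 mm, far left on the bench. Origin: centre of its underside.
- cabinet: Fixed grey drying cabinet, 240 mm deep (x), 240 mm wide (y), 130 mm tall, with one drawer that slides out of its front. Origin: centre of its underside; its own x points from the front to the back, so the front plane is at x = -120 mm in its frame and faces the robot; turned at most about 9 degrees.
- cabinet_drawer0 (a joint): How far the drawer is pulled out (m): 0 = fully shut, stop at 0.166; it starts open by 0.11 to 0.13. It slides stiffly (about 1 N of friction plus 4 N per m/s) and stays where it is left.
- tray_floor (a point): Centre of the drawer's inner floor, on its surface, 22 mm above the bench; moves with the drawer; axes as the cabinet's. Floor reaches 97 mm each way along x, 99 mm along y; side walls 6 mm thick, 86 mm high above it; front panel 96 mm. The cabinet's roof (underside 96 mm above the floor) covers the rear: open from above only from x = -0.097 to -0.1035 + joint value (m).
- cabinet_drawer0_handle (a point): Middle of the steel bar handle on the drawer's front, 35 mm out from the front's face and 92 mm above the bench; the bar is 120 mm long along y and 11 mm thick; push on it towards the cabinet (+x of the cabinet) to shut the drawer. Axes as the cabinet's.
- switch_box: Fixed white switch box, 70 x 70 x 35 mm, on top of the cabinet near its front edge, in the middle or towards one side, turned at most about 17 degrees to the cabinet. Origin: centre of its underside.
- knob_grip (a point): Grip point of the black start knob on the switch box: on its vertical axis, 31 mm above the box's top (put the TCP here, tool down). The knob is a disc, 44 mm in diameter, 8 mm thick, with an upright grip bar across it, 44 mm long (this point's x), 14 mm thick (y), rising to 7 mm above this point. The point turns with the knob.
- start_knob (a joint): Angle of the start knob (rad): 0 = at rest, grows clockwise seen from above to its hard stop at 1.2. A spring pulls it back to 0 with 0.04 N m at rest and 0.16 N m at the stop; let go, it returns in about half a second.
Things that resemble listed ones, but are neither listed nor needed, are in the scene too. Leave any green look-alike of the egg_cup alone.

How it is judged (in metres and radians):
On the way, in this order (a step that is already met when the one before it is completed fails the run):
1. the egg cup stands upright on the drawer's floor, let go (x of egg_cup in the frame of tray_floor between -0.085 and 0.085 m and y of egg_cup in the frame of tray_floor between -0.085 and 0.085 m and z of egg_cup in the frame of tray_floor between -0.004 and 0.005 m and angle between egg_cup's own z axis and vertical below 0.1 rad and contact force between the fingers and egg_cup below 0.1 N), for 0.2 s.
2. the drawer is fully shut with the egg cup standing in it (x of egg_cup in the frame of tray_floor between -0.085 and 0.085 m and y of egg_cup in the frame of tray_floor between -0.085 and 0.085 m and z of egg_cup in the frame of tray_floor between -0.004 and 0.005 m and angle between egg_cup's own z axis and vertical below 0.1 rad and value of joint cabinet_drawer0 below 0.006 m), for 0.2 s.
3. the start knob is held at its stop, the drawer shut (value of joint start_knob above 1.1 rad and value of joint cabinet_drawer0 below 0.006 m), for 0.2 s.
At the end, for the whole second after the job is handed in: The egg cup stands upright (within 0.1 rad) and at rest on the drawer's floor, the drawer is shut to within 6 mm, and the start knob has sprung back to within 0.08 rad of rest, after it was held within 0.1 rad of its stop for 0.2 s with the drawer shut (all of step 2 and value of joint start_knob below 0.08 rad and linear speed of egg_cup below 0.02 m/s); the robot touches nothing.
It fails at once if the egg cup is tipped over (more than 0.6 rad) (angle between egg_cup's own z axis and vertical above 0.6 rad).
It fails at once if the start knob is turned (more than 0.4 rad) while the drawer is open by more than 20 mm (value of joint start_knob above 0.4 rad and value of joint cabinet_drawer0 above 0.02 m).
It fails at once if the candlestick, jar, brush or grey bin is moved by more than 25 mm (distance of any of candlestick, finish_jar, brush, parts_bin from where it was at the start of the episode above 0.025 m).
It also fails if it takes over 69 s, if anything falls off the work surface, if the arm or the gripper's body presses on something with over 40 N, if the wrist force passes 120 N, or if a joint passes its speed limit or range.

ROBOT

A 6-joint arm with a two-finger parallel gripper is mounted at the origin on the work surface. World frame = base frame: x ahead of the robot, y to its left, z up, the work surface at z = 0. Lengths are in m, angles in degrees, forces in N, time in s.
With the tool pointing down it reaches from about 0.35 to 0.925 m from the base axis. Payload 6.4 kg.
Tool frame: the origin (TCP) lies between the finger pads, 19 mm behind the fingertips; this is the grasp point; z points along the fingers, x is the direction in which the jaws open and shut, and the axes are right-handed (so a half turn about z gives the same grasp; the last joint's range is limited). The gripper opens to 94 mm and grips with 3 to 60 N. Pads are 16 mm wide; open, the fingers measure 119 mm over their backs; the gripper's body (75 mm by 177 mm) begins 78 mm behind the grasp point.
Start: joints at [-84.632, 14.043, 89.255, -0, 76.702, -9.975], TCP at [0.172, -0.627, 0.224] pointing down, gripper open.
Joint ranges: [-179.41, 179.41], [-58.25, 129.5], [7.25, 145.43], [-54.29, 234.29], [11.92, 165.04], [-157.13, 157.13]. Speed limits (degrees/s): [147.25, 147.25, 180, 180, 180, 180].

INTERFACE

Orientations are given as a 3x3 rotation matrix whose columns are the frame's x, y, z axes.
In Python, from rig import * gives the robot as it stands.
- The arm moves only by the shell command python3 -m crank 'ROWS' [OPENING]. ROWS is JSON, a list that holds one entry, the list of rows, each a list of 4 numbers: the shift along the tool's x, y, z in m, then the turn about the tool's z in degrees. In form: [[[dx, dy, dz, twist], ...]]. A call has 1 to 20 rows; each row is the pose to reach, as a shift and turn from the pose commanded when the call began, along the tool's axes at that moment; what a row does not reach only later rows make up. A row lasts 1/10 s, in which the tool goes at most 50 mm and 8.59 degrees, less where a joint would pass 70% of its speed; a pose out of reach is approached as far as the arm can. A call with a gripper value outside its range is refused whole. OPENING is the opening in per cent of the stroke, from 0 (shut) to 100 (fully open), set as the call begins (- or left out, the last holds). The fingers move at their own pace and stop on an object; the grip force is fixed at half the most. Time passes only in rows, so rows that repeat a pose let the fingers close. It gives the time, the measured TCP pose, the force and the opening at its end, in the units of the state.
- state(): the state, without advancing time (a new reading comes with each control period).
- grab_frame(name): name is "scene" or "top" or "wrist"; returns the picture (400x640x3 uint8, red, green, blue); there is no depth.
- get_calibration(name): a dict with "intrinsics" (3x3 intrinsics, pixels), "R" (3x3) and "t" (3): a world point X has camera coordinates R X + t; the wrist camera has in their place "T_tool_cam" (4x4, takes a point from camera to tool coordinates, whose origin is the TCP and whose axes are the tool frame's). Camera axes: x right, y down, z forward; pixel columns grow to the right and rows downward; lengths in m; the calibration is good to about 2 mm. A picture is of the moment at which its call begins: read the wrist's pose just before it. get_calibration takes no time and is no camera call.
- finish_job(): hands the job in, once; it reports no verdict.
The state is a dict: "t": time; "qpos": joint angles; "dq": joint speeds; "effort": joint torques, N m; "position": TCP position; "tool_rot": TCP orientation; "ft_force": force on the tool from outside, world axes, zero at the start; "wrist_torque": the same for the moment, N m; "grip_width": finger opening in m.
Only numpy, scipy, OpenCV 4.12 (cv2) and the standard library are available. Lean on these libraries where they do the work, as an engineer would, in place of code of your own. Each camera call takes 0.05 s, during which the arm holds its last target. There are 200 camera calls.

## Working session

There is one attempt and no reset: what is moved stays moved. The work goes in short steps, Python scripts to look and compute and a shell command to move; the robot and the scene stay as the last step left them, time stands still between calls to the robot, and variables do not carry over. Pictures are saved under pics/ and viewed, about 8 in all and at most 12, crops included, and the job is handed in when it is done.

```bash
ls; mkdir -p pics
python3 - <<'E'
from rig import *
import cv2,json
import numpy as np
s=state();print(s)
a=grab_frame("scene");b=grab_frame("top")
cv2.imwrite("pics/scene0.png",a[:,:,::-1]);cv2.imwrite("pics/top0.png",b[:,:,::-1])
for n in("scene","top","wrist"):print(n,get_calibration(n))
E
```

```text
pics
{'t': 0.0, 'qpos': array([-8.46285127e+01,  1.40830697e+01,  8.93226894e+01, -1.27877724e-03,
        7.67016804e+01, -9.97473465e+00]), 'dq': array([-0.05118295,  0.02984611,  0.00923203,  0.02696683,  0.01545275,
        0.02207759]), 'effort': array([-1.70274683e-05, -4.15838993e+01, -3.14607453e+01,  6.85112388e-02,
        3.31807695e-02, -1.55221633e-04]), 'position': array([ 0.17197589, -0.62626386,  0.22317789]), 'tool_rot': array([[ 2.64655885e-01, -9.64342897e-01, -1.97165359e-04],
       [-9.64341142e-01, -2.64655785e-01,  1.86490527e-03],
       [-1.85058910e-03, -3.03423487e-04, -9.99998242e-01]]), 'ft_force': array([-0.85903415, -0.2040968 , -0.2385489 ]), 'wrist_torque': array([-0.04103117,  0.00260593, -0.0518476 ]), 'grip_width': 0.09411762345561657}
scene {'intrinsics': array([[505.67018278,   0.        , 320.24620313],
       [  0.        , 505.67018278, 187.2567451 ],
       [  0.        ,   0.        ,   1.        ]]), 'R': array([[ 0.73222867,  0.68093897, -0.01277876],
       [ 0.35680862, -0.39953106, -0.8444303 ],
       [-0.58011101,  0.61375651, -0.535
[... 269 characters left out ...]
39786, -0.02917572],
       [-0.99523968,  0.02147716, -0.0950616 ],
       [ 0.09563097,  0.02725156, -0.99504375]]), 't': array([0.09999413, 0.52086054, 1.37739426])}
wrist {'intrinsics': array([[316.19686353,   0.        , 323.30636207],
       [  0.        , 316.19686353, 205.29105203],
       [  0.        ,   0.        ,   1.        ]]), 'T_tool_cam': array([[ 9.99999928e-01, -2.10807023e-04,  3.16674861e-04,
         1.25313949e-05],
       [ 1.14094783e-04,  9.60299515e-01,  2.78971016e-01,
        -8.10486706e-02],
       [-3.62911765e-04, -2.78970960e-01,  9.60299470e-01,
        -1.59319623e-01],
       [ 0.00000000e+00,  0.00000000e+00,  0.00000000e+00,
         1.00000000e+00]])}
```

View pics/scene0.png

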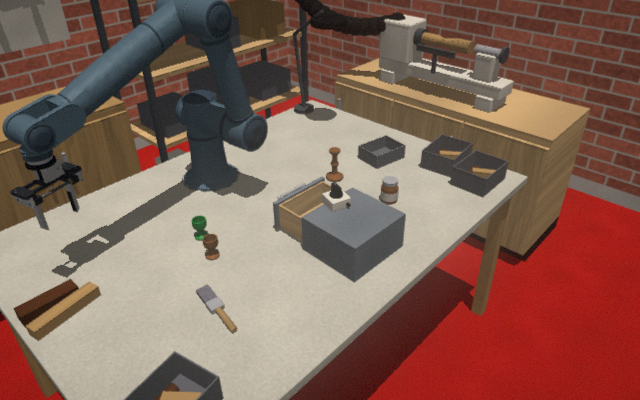

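View pics/top0.png

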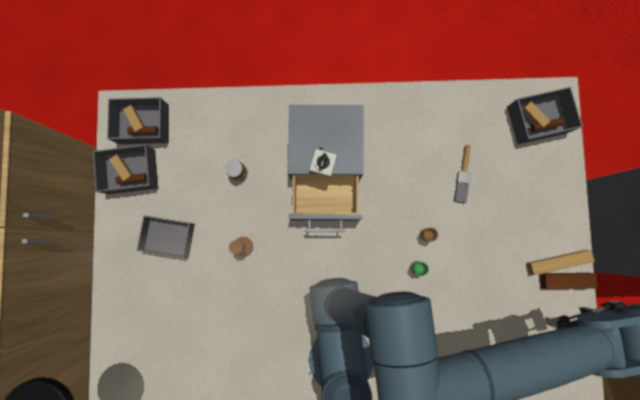

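The scene picture shows the brown egg cup at (211,246), the green look-alike at (200,228) and the candlestick at (335,165). In the top picture these are at (428,235), (418,269) and (240,246). The cabinet top is at about (326,140), the knob at (322,160) and the handle at (324,232). The brown cup on the right fits the description: same wood as the candlestick, opposite side of the drawer. I'll confirm that in a crop while measuring.

```bash
cat > h.py <<'E'
import numpy as np,cv2
from rig import *
C={n:get_calibration(n) for n in("scene","top","wrist")}
def pose(n,s=None):
    c=C[n]
    if n!="wrist": return c["R"],c["t"]
    T=np.eye(4);T[:3,:3]=s["tool_rot"];T[:3,3]=s["position"];T=np.linalg.inv(T@c["T_tool_cam"])
    return T[:3,:3],T[:3,3]
def plane(n,uv,z,s=None):
    R,t=pose(n,s);o=-R.T@t
    d=R.T@np.linalg.solve(C[n]["intrinsics"],[uv[0],uv[1],1.])
    return o+d*(z-o[2])/d[2]
def proj(n,X,s=None):
    R,t=pose(n,s);p=C[n]["intrinsics"]@(R@np.array(X)+t);return p[:2]/p[2]
def rotz(v): return np.degrees(np.arctan2(v[1],v[0]))
E
python3 - <<'E'
from h import *
b=cv2.imread("pics/top0.png");hsv=cv2.cvtColor(b,cv2.COLOR_BGR2HSV)
def comp(m,box):
    x0,y0,x1,y1=box;k=np.zeros_like(m);k[y0:y1,x0:x1]=m[y0:y1,x0:x1]
    c,_=cv2.findContours(k,cv2.RETR_EXTERNAL,cv2.CHAIN_APPROX_NONE);return max(c,key=cv2.contourArea)
br=cv2.inRange(hsv,(0,90,20),(18,255,200))
c=comp(br,(405,215,450,255));print("cup",cv2.minEnclosingCircle(c),cv2.boundingRect(c))
(u,v),_=cv2.minEnclosingCircle(c);print(plane("top",(u,v),.06))
# cabinet top grey
gr=cv2.inRange(hsv,(90,20,60),(130,120,200))
c=comp(cv2.morphologyEx(gr,cv2.MORPH_OPEN,np.ones((5,5))),(275,95,375,180))
q=cv2.boxPoints(cv2.minAreaRect(c));print("cab px",q.round(1).tolist());
for p in q: print(plane("top",p,.13).round(4))
# colors
for p in [(326,140),(312,158),(322,160),(325,217),(324,232)]:print(p,hsv[p[1],p[0]])
s=cv2.resize(b[85:285,280:460],None,fx=4,fy=3*4/3,interpolation=cv2.INTER_CUBIC)
cv2.imwrite("pics/crop1.png",cv2.resize(b[95:245,280:380],None,fx=4,fy=4,interpolation=cv2.INTER_CUBIC))
a=cv2.imread("pics/scene0.png")
l=cv2.resize(b[95:245,280:370],None,fx=4,fy=4,interpolation=cv2.INTER_CUBIC)
r=cv2.resize(a[205:275,175:245],None,fx=6,fy=6,interpolation=cv2.INTER_CUBIC);r=cv2.copyMakeBorder(r,0,180,0,0,cv2.BORDER_CONSTANT)
cv2.imwrite("pics/crop1.png",np.hstack([l,r]))
E
```

```text
cup ((428.875, 233.5), 8.262401580810547) (421, 228, 17, 13)
[ 0.41154198 -0.29459369  0.06      ]Traceback (most recent call last):
  File "<stdin>", line 11, in <module>
  File "<stdin>", line 5, in comp
ValueError: max() iterable argument is empty
```

Run:
```python
from h import *
b=cv2.imread("pics/top0.png");a=cv2.imread("pics/scene0.png");hsv=cv2.cvtColor(b,cv2.COLOR_BGR2HSV)
for p in [(340,130),(312,158),(322,160),(325,217),(324,232),(270,200),(428,230),(428,240)]:print(p,hsv[p[1],p[0]])
print(plane("scene",(211,240),.06))
l=cv2.resize(b[95:245,280:370],None,fx=4,fy=4,interpolation=cv2.INTER_CUBIC)
r=cv2.resize(a[205:275,175:245],None,fx=6,fy=6,interpolation=cv2.INTER_CUBIC);r=cv2.copyMakeBorder(r,0,180,0,0,cv2.BORDER_CONSTANT)
cv2.imwrite("pics/crop1.png",np.hstack([l,r]))
```

```text
(340, 130) [102  10 126]
(312, 158) [ 25  10 148]
(322, 160) [38 14 75]
(325, 217) [100  12 131]
(324, 232) [ 21  28 157]
(270, 200) [ 21  29 174]
(428, 230) [ 14 127  88]
(428, 240) [ 14 119 116]
[ 0.408064  -0.2924572  0.06     ]
```

View pics/crop1.png

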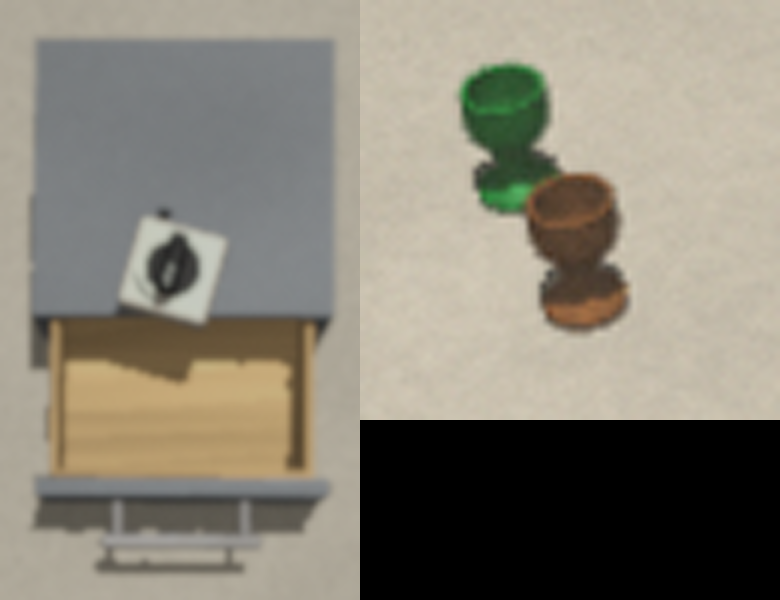

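The crop confirms the target. The brown cup (rim about (210,238) in the scene picture) is an open-topped egg cup in the candlestick's wood, and the green one behind it is the look-alike. The drawer is empty. The cabinet front edge spans crop (35,318) to (333,318), the handle is at crop (180,543) and the knob at crop (173,266).

```bash
cat >> h.py <<'E'
def go(P,th,s=None):
    s=s or state();R=s["tool_rot"];d=R.T@(np.array(P)-s["position"])
    cur=np.degrees(np.arctan2(R[1,0],R[0,0]));print("rows to",np.round(P,3),"th",th,":",d.round(4),"twist",round(cur-th,1),"(mod 360)")
E
python3 - <<'E'
from h import *
f=lambda x,y:((x+.5)/4-.5+280,(y+.5)/4-.5+95)
P=lambda x,y,z:plane("top",f(x,y),z)
fl,fr,bl,br=[P(*p,.13) for p in((35,318),(333,318),(37,38),(333,40))]
print("front L,R back L,R",fl.round(3),fr.round(3),bl.round(3),br.round(3))
print("yaw",rotz(fr-fl)+90,rotz(bl-fl),rotz(br-fr),"w",np.linalg.norm(fr-fl),"d",np.linalg.norm(bl-fl),np.linalg.norm(br-fr))
print("handle",P(103,542,.097).round(4),P(258,544,.097).round(4),"panel out",P(36,496,.118).round(4),P(322,496,.118).round(4))
print("box corners",[P(*p,.165).round(4).tolist() for p in((146,216),(228,238),(208,324),(120,302))])
print("knob tip",P(178,236,.2).round(4),P(172,300,.19).round(4))
print("cup scene rim",plane("scene",(210.3,238.3),.072).round(4))
go((.411,-.293,.16),90)
E
```

```text
front L,R back L,R [0.606 0.156 0.13 ] [ 0.601 -0.079  0.13 ] [0.834 0.151 0.13 ] [ 0.826 -0.086  0.13 ]
yaw -1.354999927579101 -1.1859924815695353 -1.7599524180088901 w 0.2351491994045811 d 0.2278801170855271 0.2250209418970316
handle [0.4293 0.1066 0.097 ] [ 0.4253 -0.0172  0.097 ] panel out [0.466  0.1581 0.118 ] [ 0.4614 -0.0674  0.118 ]
box corners [[0.6782, 0.066, 0.165], [0.6593, 0.0032, 0.165], [0.5927, 0.0202, 0.165], [0.6114, 0.0874, 0.165]]
knob tip [0.6543 0.0419 0.2   ] [0.6075 0.0474 0.19  ]
cup scene rim [ 0.413  -0.2969  0.072 ]
rows to [ 0.411 -0.293  0.16 ] th 90 : [-0.2581 -0.3187  0.0638] twist -164.7 (mod 360)
```

```bash
python3 -m crank '[[[-0.03,-0.03,0,-8],[-0.06,-0.06,0,-16.5],[-0.09,-0.1,0,-25],[-0.115,-0.14,0,-33.5],[-0.14,-0.175,0,-42],[-0.17,-0.21,0,-50.5],[-0.2,-0.245,0,-59],[-0.225,-0.28,0,-67.5],[-0.245,-0.305,0,-76],[-0.258,-0.319,0.02,-84.5],[-0.258,-0.319,0.04,-93],[-0.258,-0.319,0.063,-101.5],[-0.258,-0.319,0.063,-110],[-0.258,-0.319,0.063,-118.5],[-0.258,-0.319,0.063,-127],[-0.258,-0.319,0.063,-135.5],[-0.258,-0.319,0.063,-144],[-0.258,-0.319,0.063,-152.5],[-0.258,-0.319,0.063,-160],[-0.258,-0.319,0.063,-163.3]]]' 100
python3 - <<'E'
from h import *
s=state();w=grab_frame("wrist")[:,:,::-1];cv2.imwrite("pics/w1.png",w)
h=cv2.cvtColor(w,cv2.COLOR_BGR2HSV)
m=cv2.inRange(h,(3,80,15),(20,255,220))
c,_=cv2.findContours(m,cv2.RETR_EXTERNAL,cv2.CHAIN_APPROX_NONE)
for k in c:
    if cv2.contourArea(k)>200:print(cv2.boundingRect(k),cv2.minEnclosingCircle(k))
print(s["position"],s["tool_rot"],"tcp-cup proj",proj("wrist",(.411,-.293,.072),s))
E
```

```text
t: 2.1
position: [0.4111, -0.2934, 0.1608]
tool_rot: [[0.02, 1.0, -0.001], [1.0, -0.02, 0.001], [0.001, -0.001, -1.0]]
ft_force: [0.6, 0.0, -0.1]
grip_width: 0.094
(524, 393, 106, 7) ((576.5, 397.5), 52.521522521972656)
(198, 374, 17, 26) ((206.0, 387.0), 14.4223051071167)
(494, 314, 39, 65) ((514.0, 346.0), 34.17611312866211)
(114, 313, 39, 66) ((134.0, 346.0), 33.837947845458984)
(536, 260, 48, 35) ((557.9332275390625, 280.7950744628906), 25.601551055908203)
(290, 172, 56, 68) ((317.7546691894531, 205.444091796875), 33.712562561035156)
[ 0.41113124 -0.29336056  0.16083694] [[ 2.00844163e-02  9.99798143e-01 -5.38356274e-04]
 [ 9.99798097e-01 -2.00840767e-02  6.28940358e-04]
 [ 6.18001013e-04 -5.50879478e-04 -9.99999657e-01]] tcp-cup proj [323.92274256 216.43955418]
```

View pics/w1.png

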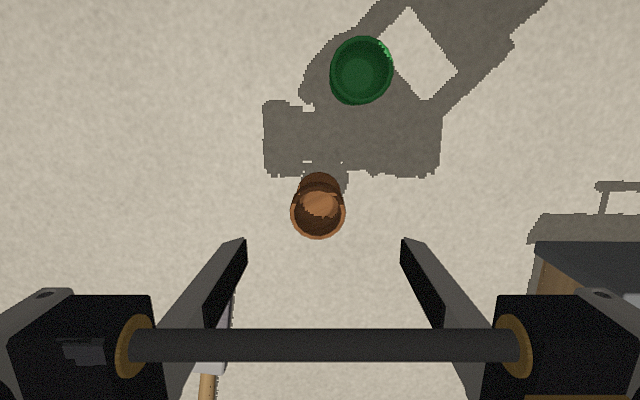

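The wrist view shows the brown cup's rim centred at about (318,211), between the open fingers (tips at 245 and 402). The green cup is at (361,70), clear of the jaws.

Run:
```python
from h import *
s=state();p=plane("wrist",(318,211.5),.072,s);print(p)
go((p[0],p[1],.055),88.85,s)
```

```text
[ 0.40663432 -0.29780224  0.072     ]
rows to [ 0.407 -0.298  0.055] th 88.85 : [-0.0046 -0.0043  0.1058] twist 0.0 (mod 360)
```

```bash
python3 -m crank '[[[-0.0046,-0.0043,0.02,0],[-0.0046,-0.0043,0.05,0],[-0.0046,-0.0043,0.08,0],[-0.0046,-0.0043,0.098,0],[-0.0046,-0.0043,0.106,0],[-0.0046,-0.0043,0.106,0]]]'
python3 -m crank '[[[0,0,0,0],[0,0,0,0],[0,0,0,0],[0,0,0,0],[0,0,0,0],[0,0,0,0],[0,0,0,0],[0,0,0,0]]]' 35
python3 - <<'E'
from h import *
go((.40,-.15,.24),88.6)
E
```

```text
t: 2.75
position: [0.4064, -0.2975, 0.0542]
tool_rot: [[0.024, 1.0, -0.002], [1.0, -0.024, 0.002], [0.002, -0.002, -1.0]]
ft_force: [-0.0, 0.0, -0.6]
grip_width: 0.094
t: 3.55
position: [0.407, -0.2982, 0.0554]
tool_rot: [[0.024, 1.0, 0.0], [1.0, -0.024, -0.0], [-0.0, 0.0, -1.0]]
ft_force: [-0.6, -0.5, 1.4]
grip_width: 0.047
rows to [ 0.4  -0.15  0.24] th 88.6 : [ 0.148  -0.0105 -0.1846] twist 0.0 (mod 360)
```

```bash
python3 - <<'E'
from h import *
go((.525,.0425,.215),88.6)
E
python3 -m crank '[[[0,0,-0.01,0],[0,0,-0.03,0],[0,0,-0.06,0],[0,0,-0.09,0],[0,0,-0.12,0],[0,0,-0.145,0],[0.01,0.005,-0.16,0],[0.03,0.015,-0.16,0],[0.06,0.03,-0.16,0],[0.09,0.045,-0.16,0],[0.12,0.06,-0.16,0],[0.15,0.07,-0.16,0]]]'
python3 - <<'E'
from h import *
go((.525,.0425,.215),88.6)
E
```

```text
rows to [0.525 0.042 0.215] th 88.6 : [ 0.3434  0.1099 -0.1597] twist 0.0 (mod 360)
t: 4.75
position: [0.4809, -0.1477, 0.215]
tool_rot: [[0.023, 1.0, -0.001], [1.0, -0.023, 0.001], [0.001, -0.001, -1.0]]
ft_force: [0.3, 0.4, -0.6]
grip_width: 0.0475
rows to [0.525 0.042 0.215] th 88.6 : [1.911e-01 3.970e-02 1.000e-04] twist 0.1 (mod 360)
```

```bash
python3 -m crank '[[[0.02,0.005,0,0],[0.05,0.01,0,0],[0.08,0.015,0,0],[0.11,0.02,0,0],[0.14,0.03,0,0],[0.17,0.036,0,0],[0.185,0.039,0,0],[0.191,0.04,0,0],[0.191,0.04,0,0],[0.191,0.04,0,0]]]'
python3 - <<'E'
from h import *
s=state();w=grab_frame("wrist")[:,:,::-1];t=grab_frame("top")[:,:,::-1]
cv2.imwrite("pics/w2.png",w);print(s["position"],s["tool_rot"][:,2],s["grip_width"])
E
```

```text
t: 5.75
position: [0.5248, 0.0394, 0.2152]
tool_rot: [[0.024, 1.0, -0.0], [1.0, -0.024, -0.0], [-0.0, -0.0, -1.0]]
ft_force: [0.4, 0.5, -0.5]
grip_width: 0.0474
[0.5248236  0.03944729 0.21515153] [-3.55718799e-04 -3.14390295e-04 -9.99999887e-01] 0.04740279453614062
```

View pics/w2.png

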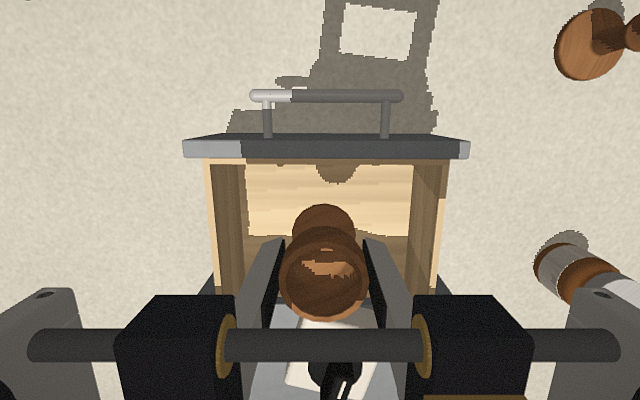

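The cup is held upright over the drawer. The panel's inner top edge is at row 159, spanning columns 183–470. The handle runs from (250,96) to (403,96), and the side-wall tops meet the panel at columns about 208 and 446.

Run:
```python
from h import *
s=state();P=lambda u,v,z:plane("wrist",(u,v),z,s).round(4)
hl,hr=P(250,96,.092),P(403,96,.092);print("handle",hl,hr,"len",np.linalg.norm(hl-hr),"mid",(hl+hr)/2)
a,b=P(183,158,.118),P(470,158,.118);print("panel inner edge",a,b,np.linalg.norm(a-b),(a+b)/2,"yaw",rotz(b-a)-90)
print("outer top",P(190,138,.118),P(462,135,.118))
print("walls",P(208,162,.108),P(446,162,.108))
print("box front top edge?",P(340,312,.165))
go((.525,.0425,.079),88.6,s)
```

```text
handle [ 0.4274 -0.0206  0.092 ] [0.4307 0.1088 0.092 ] len 0.12944207198588872 mid [0.42905 0.0441  0.092  ]
panel inner edge [ 0.475  -0.0734  0.118 ] [0.4808 0.1589 0.118 ] 0.23237239509029467 [0.4779  0.04275 0.118  ] yaw -1.430247495889148
outer top [ 0.4593 -0.0655  0.118 ] [0.4624 0.1506 0.118 ]
walls [ 0.4801 -0.0573  0.108 ] [0.4851 0.1436 0.108 ]
box front top edge? [0.5892 0.0502 0.165 ]
rows to [0.525 0.042 0.079] th 88.6 : [3.300e-03 1.000e-04 1.362e-01] twist -0.0 (mod 360)
```

```bash
python3 -m crank '[[[0.003,0,0.015,0],[0.003,0,0.04,0],[0.003,0,0.07,0],[0.003,0,0.095,0],[0.003,0,0.113,0],[0.003,0,0.124,0],[0.003,0,0.13,0],[0.003,0,0.134,0],[0.003,0,0.136,0],[0.003,0,0.1373,0],[0.003,0,0.1373,0],[0.003,0,0.1373,0]]]'
python3 -m crank '[[[0,0,0,0],[0,0,0,0],[0,0,0,0],[0,0,0,0],[0,0,0,0]]]' 80
```

```text
t: 7.05
position: [0.5254, 0.0432, 0.0785]
tool_rot: [[0.024, 1.0, 0.001], [1.0, -0.024, -0.0], [-0.0, 0.001, -1.0]]
ft_force: [0.2, 0.5, -0.0]
grip_width: 0.0474
t: 7.55
position: [0.5251, 0.0432, 0.078]
tool_rot: [[0.024, 1.0, 0.0], [1.0, -0.024, -0.0], [-0.0, 0.0, -1.0]]
ft_force: [-0.3, -0.0, -0.1]
grip_width: 0.0748
```

```bash
python3 -m crank '[[[0,0,-0.01,0],[0,0,-0.03,0],[0,0,-0.06,0],[0,0,-0.09,0],[0,0,-0.12,0],[0,-0.01,-0.14,0],[0,-0.04,-0.14,0],[0,-0.08,-0.14,0],[0,-0.115,-0.14,0],[0,-0.13,-0.14,0],[0,-0.132,-0.14,0],[0,-0.132,-0.14,0]]]'
python3 - <<'E'
from h import *
s=state();w=grab_frame("wrist")[:,:,::-1];cv2.imwrite("pics/w3.png",w);print(s["position"])
E
```

```text
t: 8.75
position: [0.3936, 0.0462, 0.2188]
tool_rot: [[0.024, 1.0, 0.002], [1.0, -0.024, -0.0], [-0.0, 0.002, -1.0]]
ft_force: [0.2, 0.2, 0.4]
grip_width: 0.0756
[0.39355214 0.04621349 0.21876318]
```

View pics/w3.png

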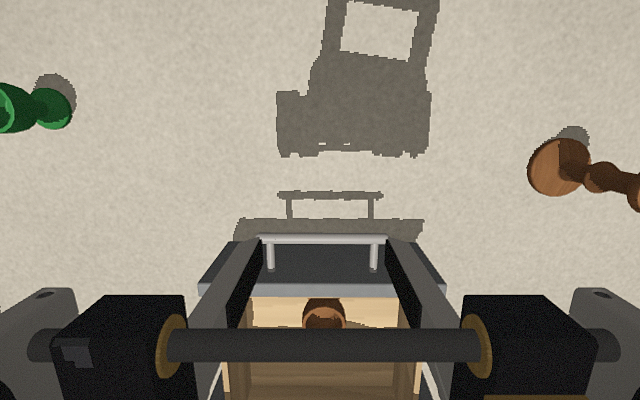

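The cup stands upright in the drawer at (324,318), and the handle bar is at row 238, columns 258–388. Next I'll close the fingers and go down in front of the bar.

```bash
python3 -m crank '[[[0,0,0.01,0],[0,0,0.03,0],[0,0,0.06,0],[0,0,0.09,0],[0,0,0.11,0],[0,0,0.12,0],[0,0,0.124,0],[0,0,0.124,0]]]' 0
python3 -m crank '[[[0,0.004,0,0],[0,0.009,0,0],[0,0.013,0,0],[0,0.016,0,0],[0,0.018,0,0],[0,0.02,0,0],[0,0.022,0,0],[0,0.024,0,0],[0,0.026,0,0],[0,0.028,0,0],[0,0.03,0,0],[0,0.033,0,0],[0,0.036,0,0],[0,0.039,0,0],[0,0.043,0,0],[0,0.047,0,0],[0,0.051,0,0],[0,0.055,0,0],[0,0.059,0,0],[0,0.063,0,0]]]'
```

```text
t: 9.6
position: [0.3933, 0.0463, 0.0939]
tool_rot: [[0.024, 1.0, -0.001], [1.0, -0.024, 0.0], [0.0, -0.001, -1.0]]
ft_force: [0.1, 0.2, 0.5]
grip_width: 0.0149
t: 11.6
position: [0.4564, 0.0448, 0.0939]
tool_rot: [[0.024, 1.0, -0.0], [1.0, -0.024, -0.0], [-0.0, -0.0, -1.0]]
ft_force: [-1.9, -0.4, -0.2]
grip_width: 0.0006
```

```bash
python3 -m crank '[[[0,0.003,0,0],[0,0.007,0,0],[0,0.011,0,0],[0,0.015,0,0],[0,0.019,0,0],[0,0.023,0,0],[0,0.027,0,0],[0,0.031,0,0],[0,0.035,0,0],[0,0.039,0,0],[0,0.043,0,0],[0,0.047,0,0],[0,0.051,0,0],[0,0.055,0,0],[0,0.059,0,0],[0,0.062,0,0],[0,0.065,0,0],[0,0.067,0,0],[0,0.069,0,0],[0,0.07,0,0]]]'
python3 -m crank '[[[0,0.002,0,0],[0,0.004,0,0],[0,0.006,0,0],[0,0.008,0,0]]]'
```

```text
t: 13.6
position: [0.5262, 0.0432, 0.094]
tool_rot: [[0.024, 1.0, 0.0], [1.0, -0.024, 0.0], [0.0, 0.0, -1.0]]
ft_force: [-0.5, -0.7, 0.1]
grip_width: 0.0007
t: 14.0
position: [0.5342, 0.043, 0.094]
tool_rot: [[0.024, 1.0, 0.0], [1.0, -0.024, 0.0], [0.0, 0.0, -1.0]]
ft_force: [-1.2, -1.4, 0.6]
grip_width: 0.0001
```

```bash
python3 -m crank '[[[0,0.0015,0,0],[0,0.003,0,0],[0,0.004,0,0]]]'|grep -E "posi|force"
python3 -m crank '[[[0,0.0015,0,0],[0,0.0025,0,0]]]'|grep -E "posi|force"
python3 -m crank '[[[0,0.001,0,0],[0,0.002,0,0]]]'|grep -E "posi|force"
```

```text
position: [0.5382, 0.0429, 0.094]
ft_force: [-0.5, -0.7, 0.9]
position: [0.5407, 0.0428, 0.094]
ft_force: [-1.0, -1.1, 0.1]
position: [0.5413, 0.0428, 0.0939]
ft_force: [-9.4, -1.2, 6.9]
```

The drawer hit its stop (9 N at TCP x = 0.541). I'll hold briefly, back off, and rise to view the knob.

```bash
python3 -m crank '[[[0,0,0,0],[0,0,0,0],[0,0,0,0],[0,-0.01,0,0],[0,-0.02,-0.01,0],[0,-0.02,-0.04,0],[0,-0.02,-0.08,0],[0,-0.02,-0.12,0],[0,0.0,-0.155,0],[0,0.04,-0.175,0],[0,0.07,-0.176,0],[0,0.088,-0.176,0],[0,0.088,-0.176,0],[0,0.088,-0.176,0]]]' 60
python3 - <<'E'
from h import *
s=state();w=grab_frame("wrist")[:,:,::-1];t=grab_frame("top")[:,:,::-1];cv2.imwrite("pics/w4.png",w);cv2.imwrite("pics/t4.png",t);print(s["position"],s["tool_rot"])
cv2.imwrite("pics/c4.png",np.vstack([cv2.resize(w[130:400,140:500],None,fx=2,fy=2,interpolation=cv2.INTER_CUBIC)]))
E
```

```text
t: 16.1
position: [0.6301, 0.0407, 0.2697]
tool_rot: [[0.024, 1.0, -0.0], [1.0, -0.024, -0.0], [-0.0, -0.0, -1.0]]
ft_force: [-0.1, 0.6, 0.1]
grip_width: 0.0562
[0.63010948 0.04065007 0.26970334] [[ 2.36280828e-02  9.99720802e-01 -1.76358359e-04]
 [ 9.99720817e-01 -2.36280890e-02 -3.28874991e-05]
 [-3.70453280e-05 -1.75532054e-04 -9.99999984e-01]]
```

View pics/w4.png

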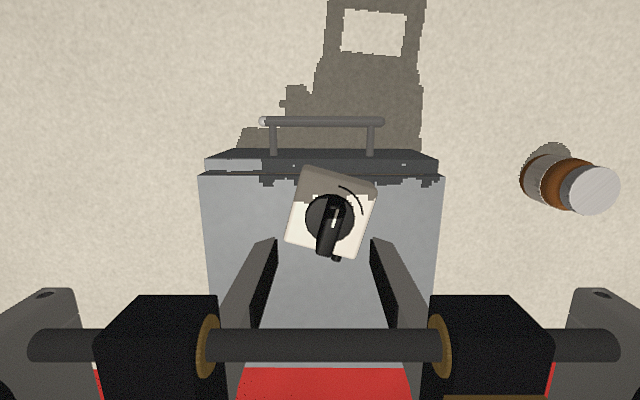

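The drawer is shut: the panel sits flush at rows 150–175 and the handle is at row 121. The box top has corners at about (305,167), (377,185), (355,258) and (286,242), and the knob is near (330,218). One enlarged crop will give the bar axis.

Run:
```python
from h import *
w=cv2.imread("pics/w4.png");c=w[155:275,265:395]
c=cv2.convertScaleAbs(cv2.resize(c,None,fx=5,fy=5,interpolation=cv2.INTER_CUBIC),alpha=1.8,beta=20)
cv2.imwrite("pics/c4.png",c)
```

```text
(no output)
```

View pics/c4.png

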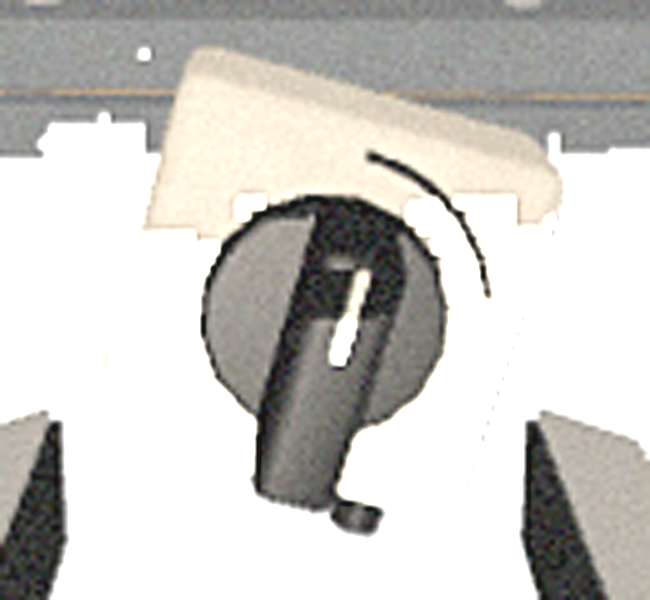

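The crop shows the bar running from about (365,265) at the near end to (296,495) at the far end in crop pixels. Its white pointer aims at the arc's start (370,155), and the disc centre is at (323,312). I'll work out the axis and angle from these, with cross-checks.

Run:
```python
from h import *
s=state();f=lambda x,y:((x+.5)/5-.5+265,(y+.5)/5-.5+155)
P=lambda x,y,z:plane("wrist",f(x,y),z,s)
zb=.165
d=P(323,312,zb+.008);print("disc c",d.round(4),"dia",np.linalg.norm(P(203,312,zb+.008)-P(445,312,zb+.008)),np.linalg.norm(P(323,195,zb+.008)-P(323,430,zb+.008)))
n,fa=P(365,265,.203),P(296,495,.203);print("bar",n.round(4),fa.round(4),"mid",((n+fa)/2).round(4),"len",np.linalg.norm(fa-n),"ang",rotz(fa-n))
a=P(370,155,zb);a2=P(487,295,zb);print("arc start ang",rotz(d-a),"end",rotz(d-a2))
l1,l2=P(298,340,.203),P(260,480,.203);r1,r2=P(400,290,.203),P(346,450,.203);m1,m2=P(361,270,.203),P(339,365,.203)
print("edges",rotz(l2-l1),rotz(r2-r1),"mark",rotz(m2-m1))
# box from top-view corners
g=lambda u,v:plane("wrist",(u,v),zb,s)
q=[g(*p) for p in((305,167.),(377,187),(355,258),(286,242))]
print("box",[x.round(4).tolist() for x in q],"c",np.mean(q,0).round(4),"yaw",rotz(q[3]-q[0]),rotz(q[2]-q[1]))
print("top view knob disc ray test", plane("top",((173+.5)/4-.5+280,(268+.5)/4-.5+95),.175).round(4))
```

```text
disc c [0.6328 0.0455 0.173 ] dia 0.0412516376905207 0.04216252700712419
bar [0.6158 0.0516 0.203 ] [0.6529 0.0404 0.203 ] mid [0.6343 0.046  0.203 ] len 0.03874666720042558 ang -16.74502720934671
arc start ang -18.79432447533034 end -90.34243233634017
edges -15.71582866313366 -18.243860635986046 mark -13.222945569698311
box [[0.5908, 0.0261, 0.165], [0.6095, 0.087, 0.165], [0.6754, 0.0684, 0.165], [0.6582, 0.0063, 0.165]] c [0.6335 0.0469 0.165 ] yaw -16.36042335061273 -15.704236799077298
top view knob disc ray test [0.6349 0.0461 0.175 ]
```

```bash
python3 - <<'E'
from h import *
go((.6335,.046,.196),73.5)
E
python3 -m crank '[[[0.002,0.001,0,5],[0.004,0.003,0.01,11],[0.0054,0.0032,0.03,15.2],[0.0054,0.0032,0.05,15.2],[0.0054,0.0032,0.065,15.2],[0.0054,0.0032,0.0735,15.2],[0.0054,0.0032,0.0735,15.2],[0.0054,0.0032,0.0735,15.2]]]' 45
```

```text
rows to [0.634 0.046 0.196] th 73.5 : [0.0053 0.0037 0.0739] twist 15.1 (mod 360)
t: 17.0
position: [0.6342, 0.0459, 0.1973]
tool_rot: [[0.285, 0.959, 0.001], [0.959, -0.285, -0.0], [0.0, 0.001, -1.0]]
ft_force: [-0.6, -0.2, 0.3]
grip_width: 0.0422
```

```bash
python3 -m crank '[[[0,0,0,0],[0,0,0,0],[0,0,0,0],[0,0,0,0],[0,0,0,0],[0,0,0,0],[0,0,0,0]]]' 0; python3 -c "
from h import *
print(state()['wrist_torque'])"
```

```text
t: 17.7
position: [0.6342, 0.0464, 0.1969]
tool_rot: [[0.285, 0.959, 0.001], [0.959, -0.285, 0.001], [0.001, 0.001, -1.0]]
ft_force: [0.2, 2.6, 1.5]
grip_width: 0.0139
[ 0.41532936 -0.2733525  -0.22940278]
```

```bash
python3 -m crank '[[[0,0,0,4],[0,0,0,10],[0,0,0,16],[0,0,0,22],[0,0,0,28],[0,0,0,34],[0,0,0,40],[0,0,0,46],[0,0,0,52],[0,0,0,57],[0,0,0,61],[0,0,0,64],[0,0,0,66],[0,0,0,66]]]'; python3 -c "
from h import *
s=state();print(s['wrist_torque'],s['qpos'])"
```

```text
t: 19.1
position: [0.6357, 0.0477, 0.1969]
tool_rot: [[0.991, 0.13, 0.006], [0.13, -0.991, 0.003], [0.006, -0.002, -1.0]]
ft_force: [8.3, 7.6, -2.0]
grip_width: 0.0138
[ 1.21335643 -1.45798397  0.18789705] [ -5.97108071  13.59174662  92.73585369   0.22516878  73.35877238
 -13.51696691]
```

```bash
python3 -m crank '[[[0.001,-0.001,0,1],[0.001,-0.001,0,2],[0.001,-0.001,0,3],[0.001,-0.001,0,3]]]'; python3 -c "
from h import *
s=state();print(s['wrist_torque'])"
```

```text
t: 19.5
position: [0.6359, 0.0478, 0.1968]
tool_rot: [[0.997, 0.078, 0.004], [0.078, -0.997, 0.001], [0.004, -0.001, -1.0]]
ft_force: [5.3, 3.6, -0.5]
grip_width: 0.014
[ 0.69155251 -0.99794524  0.15741205]
```

```bash
python3 -m crank '[[[0.001,-0.001,0,1],[0.001,-0.001,0,2],[0.001,-0.001,0,2]]]'; python3 -c "
from h import *
s=state();print(s['wrist_torque'])"
```

```text
t: 19.8
position: [0.636, 0.0479, 0.1968]
tool_rot: [[0.999, 0.043, 0.001], [0.043, -0.999, -0.001], [0.001, 0.001, -1.0]]
ft_force: [1.7, 0.4, 2.7]
grip_width: 0.014
[-0.01467882 -0.55391229  0.5464132 ]
```

The torque jumped from 0.16 to 0.55 N·m, so the knob is on its stop. I'll hold it there, then open and let it spring back.

```bash
python3 -m crank '[[[0,0,0,0],[0,0,0,0],[0,0,0,0],[0,0,0,0],[0,0,0,0]]]'; python3 -m crank '[[[0,0,0,0],[0,0,0,0],[0,0,0,0],[0,0,0,0],[0,0,0,0],[0,0,0,0],[0,0,0,0],[0,0,0,0],[0,0,0,0],[0,0,0,0],[0,0,0,0],[0,0,0,0],[0,0,-0.01,0],[0,0,-0.03,0],[0,0,-0.06,0],[0,0,-0.08,0],[0,0,-0.09,0],[0,0,-0.09,0]]]' 100
```

```text
t: 20.3
position: [0.636, 0.048, 0.1968]
tool_rot: [[0.999, 0.043, 0.001], [0.043, -0.999, -0.0], [0.001, 0.001, -1.0]]
ft_force: [3.7, -1.8, 3.1]
grip_width: 0.0138
t: 22.1
position: [0.6364, 0.0481, 0.2887]
tool_rot: [[0.999, 0.043, 0.004], [0.043, -0.999, -0.0], [0.004, 0.001, -1.0]]
ft_force: [0.0, 0.0, 0.1]
grip_width: 0.0941
```

Run:
```python
from h import *
s=state();w=grab_frame("wrist")[:,:,::-1];t=grab_frame("top")[:,:,::-1];a=grab_frame("scene")[:,:,::-1]
print(s["position"],s["ft_force"])
cv2.imwrite("pics/c5.png",np.vstack([cv2.resize(w,(480,300)),cv2.resize(a[130:290,160:416],(480,300),interpolation=cv2.INTER_CUBIC)]))
```

```text
[0.63644497 0.04813351 0.28870238] [0.03319881 0.00302485 0.12485388]
```

View pics/c5.png

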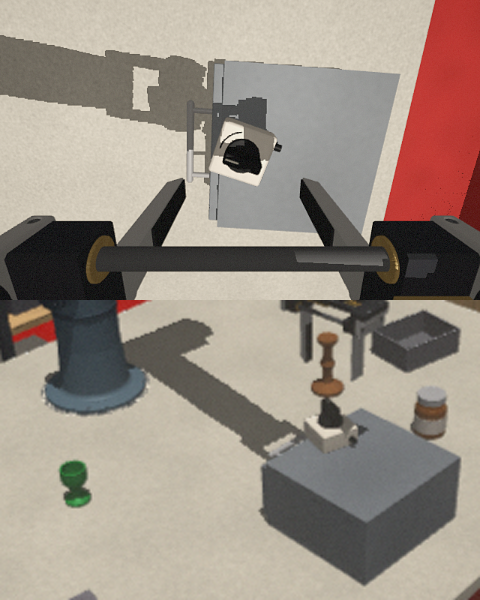

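The wrist half shows the drawer panel flush with the cabinet and the knob bar parallel to the box edge again, so it has sprung back. The scene half shows the candlestick, jar, bin and green cup standing where they were, and the gripper is clear of everything.

```bash
python3 -c "
from rig import *
print(finish_job())"
```

```text
the job is handed in; nothing more can be done
None
```

I did all the steps in order and handed the job in at about 22 s of robot time. I got no verdict back.

- **Egg cup:** I gripped the brown cup at the bowl (47 mm opening), set it about 50 mm in front of the drawer floor's centre and let go. A picture taken just before I shut the drawer showed it standing upright. It can't be seen with the drawer shut, so I couldn't check it after that; I pushed at 40 mm/s or less.
- **Drawer:** I pushed the handle until the force jumped from about 1 N to 9 N at the stop. The pictures afterwards show the panel flush with the cabinet. I did not measure the gap in mm.
- **Knob:** I turned it clockwise by about 71° of tool rotation. The torque went from 0.16 N·m (the spring alone) to 0.55 N·m, so it was on its stop. I held it there for about 0.5 s and opened the fingers. The last picture shows the bar parallel to the box edge again. I judged that by eye, not by a measured angle.
- **Last checks:** The force on the tool was about 0.1 N, with the gripper clear of everything. The candlestick, jar, bin and green cup looked unmoved. The brush was out of the last picture, and the arm did not work near it after the cup was picked up.
- **Disagreement:** My estimate of the knob's axis was off by about 2 mm, which gave up to 11 N of side force during the turn. I corrected that before reaching the stop.

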